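Pack the bike tray on the porch

TASK

Pack the kit into the grey organiser tray, each piece resting flat in the insert made for it: the yellow patch box in the big rectangular pocket, the folded multi-tool in the narrow rectangular pocket, the small steel canister upright in the round well, and the narrow blue spacer stack down over the post. Set the pieces down gently rather than dropping them, and leave the wide canister and the wide blue spacers of the other bike where they are. The inserts may sit in any order in the tray, so look which is which.

Things in the scene. Friction and masses are not known exactly. Their poses are not given: they have to be found in the camera images.
- patch_box_c (a point): Centre of the loose yellow plastic tyre patch box (80 long x 50 wide x 26 high, closed hinged lid, 70 g). x along its length, y across its width, z up. It stands flat on the table; grasp it across the 50 mm width.
- multitool_c (a point): Centre of the loose folded bicycle multi-tool (84 long x 34 wide x 20 high, aluminium side plates with steel hex keys between them, 130 g). x along its length, y across its width, z up. It lies flat on the table; grasp it across the 34 mm width.
- can_c (a point): Centre of the small stainless steel screw-top canister (round, 48 across, 46 high, 140 g), loose, standing upright on the table; z up.
- spacer_c (a point): Centre of the narrow blue aluminium headset spacer stack: three rings locked into one loose piece, 34 outside, 28.6 bore right through, 30 high, 22 g, standing upright on the table with the bore vertical; z up.
- wide_can_c (a point): Look-alike, not to be moved: centre of the wide stainless steel screw-top canister (74 across, 52 high, 260 g), loose, standing upright on the table.
- wide_spacer_c (a point): Look-alike, not to be moved: centre of the wide blue aluminium spacers of the other bike (two rings locked together, 46 outside, 38 bore, 20 high, 28 g), loose, standing upright on the table.
- in_box_floor (a point): Centre of the floor of the big rectangular pocket, for the patch box: 98 long (x) by 72 wide (y), black fences 10 high above the floor, 4 thick, with a 52 wide finger gap in the middle of both long sides (+y and -y). It is one of four fixed light plates, 110 (x) by 90 (y), set two by two, axes parallel, in a fixed grey tray 238 by 196, rim 14 high. Plate tops (floors) are 8 above the table.
- in_tool_floor (a point): Centre of the floor of the narrow rectangular pocket, for the multi-tool: 102 long (x), 48 wide (y), fences 10 high above the floor, 52 wide finger gaps in the middle of both long sides (at +y and -y). Same plate size and floor height as the big pocket.
- in_can_floor (a point): Centre of the floor of the round well, for the small canister: 66 across between two curved fences 10 high at its +x and -x sides; open to the fingers for about 48 at its +y and -y sides. Same plate size and floor height.
- in_post_floor (a point): Foot of the upright post, for the narrow spacer stack, at the centre of its insert's floor: post 14 across (20 across in its lowest 4), standing 35 above the floor, with a tapered tip; no fence around. Same plate size and floor height.
Mind the look-alikes: they are no part of the job. Of the things like the part that bears multitool_c, leave any that is turquoise; of the rest the larger one is meant.

How it is judged (in metres and radians):
At the end, for the whole second after the job is handed in: Patch box, multi-tool and small canister rest flat (0.1 rad) on the floor of their own pockets (centres within 16, 16, 14 mm, at most 4 mm high); the narrow spacers are down over the post; all at rest; the wide canister and wide spacers are within 20 mm of their start (horizontal distance between patch_box_c and in_box_floor below 0.016 m and z of patch_box_c in the frame of in_box_floor below 0.017 m and angle between each of patch_box_c, multitool_c, can_c, spacer_c's own z axis and vertical below 0.1 rad and linear speed of each of patch_box, multitool, can, spacer below 0.02 m/s and horizontal distance between multitool_c and in_tool_floor below 0.016 m and z of multitool_c in the frame of in_tool_floor below 0.014 m and horizontal distance between can_c and in_can_floor below 0.014 m and z of can_c in the frame of in_can_floor below 0.027 m and horizontal distance between spacer_c and in_post_floor below 0.012 m and z of spacer_c in the frame of in_post_floor below 0.019 m and distance of each of wide_can_c, wide_spacer_c from where it was at the start of the episode below 0.02 m); the robot touches nothing.
It fails at once if the wide canister is pushed more than 20 mm or tipped (distance of wide_can_c from where it was at the start of the episode above 0.02 m or angle between wide_can_c's own z axis and vertical above 0.5 rad).
It fails at once if the wide spacers are pushed more than 20 mm or tipped (distance of wide_spacer_c from where it was at the start of the episode above 0.02 m or angle between wide_spacer_c's own z axis and vertical above 0.5 rad).
It fails at once if a piece is dropped: it comes within about 2 cm of its resting height faster than 0.8 m/s ((height (world z) of patch_box_c below 0.04 m and linear speed of patch_box above 0.8 m/s) or (height (world z) of multitool_c below 0.037 m and linear speed of multitool above 0.8 m/s) or (height (world z) of can_c below 0.05 m and linear speed of can above 0.8 m/s) or (height (world z) of spacer_c below 0.042 m and linear speed of spacer above 0.8 m/s)).
It also fails if it takes over 115 s, if anything falls off the work surface, if the arm or the gripper's body presses on something with over 40 N, if the wrist force passes 120 N, or if a joint passes its speed limit or range.

ROBOT

A 6-joint arm with a two-finger parallel gripper is mounted at the origin on the work surface. World frame = base frame: x ahead of the robot, y to its left, z up, the work surface at z = 0. Lengths are in m, angles in degrees, forces in N, time in s.
With the tool pointing down it reaches from about 0.35 to 0.875 m from the base axis. Payload 4.2 kg.
Tool frame: the origin (TCP) lies midway between the tips of the shut fingers; the grasp point (between the pads) lies 19 mm behind it; z points along the fingers, y is the line along which they close (so a half turn about z gives the same grasp; the last joint's range is limited). The gripper opens to 87 mm and grips with 3 to 60 N. Pads are 19 mm wide; open, the fingers measure 117 mm over their backs; the gripper's body (75 mm by 190 mm) begins 51 mm behind the grasp point.
Start: joints at [-60.413, 22.042, 0.453, 0, -68.411, -14.817], TCP at [0.159, -0.604, 0.223] pointing down, gripper open.
Joint ranges: [-179.83, 179.83], [-69.29, 118.12], [-61.27, 80.66], [-181.25, 117.63], [-171.15, -9.14], [-177.46, 177.46]. Speed limits (degrees/s): [159.86, 159.86, 180, 180, 180, 180].

INTERFACE

Orientations are given as [roll, pitch, yaw] about the fixed x, y, z axes, in that order (R = Rz(yaw) Ry(pitch) Rx(roll)).
In Python, from workcell import env gives the robot as it stands. The module is installed in compiled form; this text tells all that it offers. Calls block until the motion is done:
- env.goto(position, orientation): joint-space move of the TCP to a pose.
- env.move_straight(position, rotation=None, rate=0.15, force_limit=None): straight line of the TCP; rotation=None keeps the orientation; rate is the mean speed in m/s. With force_limit (N) it stops when the force on the tool has changed by that much, and returns True; else False.
- env.set_joints(angles): joint-space move.
- env.gripper_to(opening, grasp_force=None): opening from 0.0 (shut) to 1.0 (fully open); grasp_force is the grip in N (None keeps the last); returns when the fingers have stopped.
- env.dwell(seconds).
- env.inverse_kinematics(position, orientation): joint angles nearest the present ones, or None.
- env.read_state(): the state.
- env.grab_frame(name): name is "scene" or "side" or "wrist"; returns a dict with "image" (420x560x3 uint8, blue, green, red), "fx", "fy", "cx", "cy" (pixels), "position" and "orientation" of the camera in the world. Camera axes: x right, y up, looking along -z (the intrinsics and any distortion apply to the point x, -y, -z); pixel columns grow to the right and rows downward; lengths in m; the calibration is good to about 2 mm. A picture is of the moment at which its call begins. There is no depth.
A pose or a line that the arm cannot do raises env.Unreachable and nothing moves.
- env.close_job(): hands the job in; it is judged then, once.
Trained networks look in a picture, given as the dict that the camera call returned (one of the last four; its "shot" number tells which), for a name from the list of things; names that differ only in an ending like _2 or _b are one class to them, and where a whole thing is asked for, a point or a joint stands for the part that bears it (a point fixed in the world has none). Each returns a list of dicts, best first, with "score" (0 to 1); they miss things now and then, are a little off and sometimes report something else, mostly with a low value. They report only what shows in the picture. A call takes as long as a camera call. They do not tell look-alikes from the thing itself.
- env.search_frame(picture, thing): "xyz" ([x, y, z] in m, in world coordinates, good to about 4 mm: the middle of the surface that is visible of it).
- env.trace(picture, thing): "mask" (420x560 bool, what is visible of it).
The state is a dict: "clock": time; "joint_positions": joint angles; "qvel": joint speeds; "joint_torque": joint torques, N m; "position": TCP position; "tool_rot": TCP orientation; "force": force on the tool from outside, world axes, zero at the start; "wrist_torque": the same for the moment, N m; "opening": opening from 0.0 (shut) to 1.0 (fully open); "finger_force": force on a finger pad.
Only numpy, scipy, OpenCV 4.12 (cv2) and the standard library are available. Lean on these libraries where they do the work, as an engineer would, in place of code of your own. Each camera call takes 0.05 s, during which the arm holds its last target. There are 200 camera calls.

## Working session

There is one attempt and no reset: what is moved stays moved. The work goes in short steps, each a Python script; the robot and the scene stay as the last script left them, time stands still between calls to the robot, and variables do not carry over. Pictures are saved under pics/ and viewed, at most 14 in all, crops included, and the job is handed in when it is done.

```bash
mkdir -p pics
python3 - <<'E'
from workcell import env
import cv2,numpy as np
names="patch_box_c multitool_c can_c spacer_c wide_can_c wide_spacer_c in_box_floor in_tool_floor in_can_floor in_post_floor".split()
for c in("scene","side"):
    p=env.grab_frame(c); cv2.imwrite(f"pics/{c}1.png",p["image"])
    print(c,[round(float(p[k]),1) for k in("fx","fy","cx","cy")],p["position"],p["orientation"],[k for k in p])
    for n in names:
        try: r=env.search_frame(p,n)
        except Exception as e: print(n,e);continue
        print(n,[(np.round(d["xyz"],3).tolist(),round(d["score"],2)) for d in r[:5]])
print(env.read_state())
E
```

```text
scene [402.4, 402.4, 275.8, 209.1] [ 1.07060131 -0.28184568  0.73366651] [38.12500982 -1.11344051 67.01296944] ['image', 'fx', 'fy', 'cx', 'cy', 'position', 'orientation', 'shot']
patch_box_c [([0.612, -0.207, 0.025], 0.9), ([0.522, 0.193, 0.007], 0.18)]
multitool_c [([0.592, -0.433, 0.012], 0.96), ([0.616, -0.322, 0.018], 0.77), ([0.733, -0.359, 0.021], 0.66), ([0.613, -0.206, 0.026], 0.36)]
can_c [([0.456, -0.322, 0.046], 0.84)]
spacer_c [([0.628, -0.057, 0.017], 0.53)]
wide_can_c [([0.459, -0.074, 0.049], 0.71)]
wide_spacer_c [([0.447, -0.189, 0.015], 0.6), ([0.5, 0.287, 0.012], 0.33)]
in_box_floor [([0.629, 0.22, 0.006], 0.74)]
in_tool_floor [([0.609, 0.307, 0.012], 0.7)]
in_can_floor [([0.504, 0.284, 0.012], 0.68)]
in_post_floor [([0.52, 0.195, 0.007], 0.56)]
side [438.1, 438.1, 278.7, 207.5] [0.42250985 0.91324599 0.59366061] [  61.49861371   -0.32062112 -169.57493564] ['image', 'fx', 'fy', 'cx', 'cy', 'position', 'orientation', 'shot']
patch_box_c []
multitool_c [([0.612, -0.316, 0.014], 0.76), ([0.728, -0.35, 0.016], 0.69)]
can_c [([0.446, -0.305, 0.033], 0.84)]
spacer_c []
w
[... 229 characters left out ...]
4], 0.81)]
{'clock': 1.1, 'joint_positions': array([-6.04121505e+01,  2.20418501e+01,  4.52229453e-01, -1.23670856e-03,
       -6.84103063e+01, -1.48172923e+01]), 'qvel': array([ 0.01154383, -0.03320884, -0.01860706, -0.07709724,  0.05025965,
       -0.03405688]), 'joint_torque': array([-1.13423303e-03, -3.90481281e+01,  1.87621701e+01,  4.22449216e+00,
        1.54595857e-02, -2.94698043e-05]), 'position': array([ 0.15937393, -0.60431565,  0.22254236]), 'tool_rot': array([ 1.79999777e+02,  1.13040470e-03, -1.65229898e+02]), 'force': array([0.18800158, 0.2595052 , 0.60368988]), 'wrist_torque': array([-0.02517029, -0.02835534,  0.03914423]), 'finger_force': 0.0, 'opening': 1.0011984081369125}
```

View pics/scene1.png

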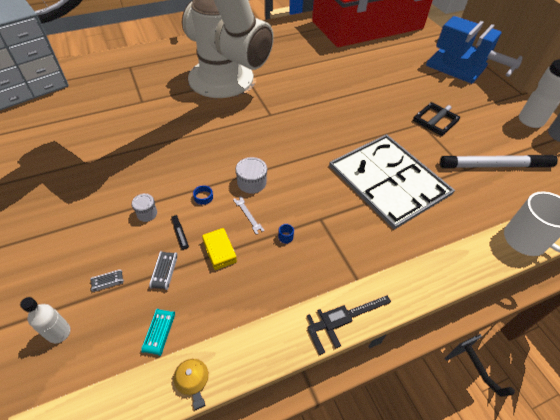

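View pics/side1.png

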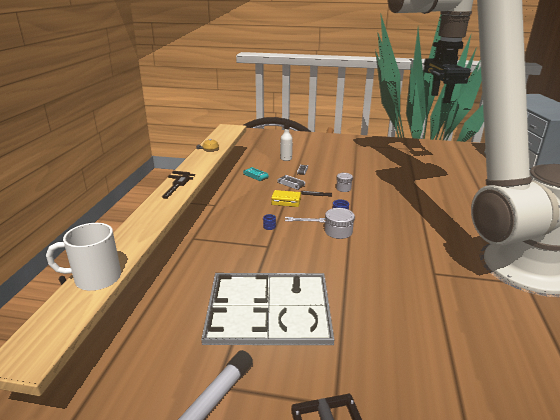

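The pictures show, in scene pixels: yellow box (219,249), small canister (144,207), wide canister (251,175), narrow spacers (286,233), wide spacers (203,195). Three things could be the multi-tool: grey (163,270), smaller grey (107,281) and turquoise (158,332). By the description I choose (163,270). I'll check that from close by with the wrist camera, then look at the tray.

```bash
cat > h.py <<'E'
from workcell import env
import cv2,numpy as np
from scipy.spatial.transform import Rotation as R
def ray(p,uv,z):
    uv=np.atleast_2d(uv).astype(float)
    d=np.c_[(uv[:,0]-p["cx"])/p["fx"],-(uv[:,1]-p["cy"])/p["fy"],-np.ones(len(uv))]
    d=R.from_euler("xyz",p["orientation"],degrees=True).apply(d)
    c=np.array(p["position"]); return c+d*((z-c[2])/d[:,2])[:,None]
def rect(p,mask,z):
    m=max(cv2.findContours(mask.astype(np.uint8),0,2)[0],key=cv2.contourArea)[:,0]
    q=ray(p,m,z)[:,:2]; (c,s,a)=cv2.minAreaRect((q*1000).astype(np.float32))
    if s[0]<s[1]: s=s[::-1];a+=90
    return np.array(c)/1000,s,(a+90)%180-90   # centre, (long,short) mm, angle of the long axis
def show(p,name,things):
    cv2.imwrite(f"pics/{name}.png",p["image"])
    for n,z in things:
        for d in env.trace(p,n)[:4]:
            if d["score"]<.3: continue
            c,s,a=rect(p,d["mask"],z); v,u=np.nonzero(d["mask"])
            print(n,round(d["score"],2),"px",int(u.mean()),int(v.mean()),"xy",np.round(c,4),"size",np.round(s,1),"ang",round(a,1))
E
python3 - <<'E'
from h import *
env.goto([.58,-.24,.36],[180,0,-90])
p=env.grab_frame("wrist"); print(p["position"],p["orientation"])
show(p,"wA",[("patch_box_c",.026),("multitool_c",.02),("can_c",.046),("spacer_c",.03),("wide_can_c",.052),("wide_spacer_c",.02)])
env.goto([.56,.25,.36],[180,0,-90])
p=env.grab_frame("wrist"); print(p["position"],p["orientation"])
show(p,"wT",[(n,.013) for n in("in_box_floor","in_tool_floor","in_can_floor","in_post_floor")])
for n in("in_box_floor","in_tool_floor","in_can_floor","in_post_floor"): print(n,[(np.round(d["xyz"],3),round(d["score"],2)) for d in env.search_frame(p,n)[:3]])
print(env.read_state()["clock"])
E
```

```text
[ 0.57965727 -0.32286932  0.5225213 ] [-1.75019687e+01  8.60992194e-04  1.79869519e+02]
patch_box_c 0.94 px 258 191 xy [ 0.6053 -0.2033] size [79.7 54.7] ang 0.4
multitool_c 0.8 px 159 73 xy [ 0.73   -0.3577] size [83.  36.8] ang -32.6
multitool_c 0.61 px 254 104 xy [ 0.6089 -0.3193] size [81.  34.8] ang -29.5
can_c 0.76 px 380 102 xy [ 0.4502 -0.3218] size [55.7 46.6] ang -0.1
spacer_c 0.9 px 247 283 xy [ 0.6251 -0.0624] size [43.8 33.3] ang 89.0
wide_can_c 0.93 px 355 277 xy [ 0.4671 -0.0778] size [91.1 50.5] ang 85.2
wide_spacer_c 0.79 px 367 198 xy [ 0.4498 -0.1906] size [48.1 43.6] ang -43.4
[0.56040574 0.16712048 0.52291738] [-1.74919757e+01  4.77066529e-02  1.79882761e+02]
in_box_floor 0.82 px 229 140 xy [0.6268 0.219 ] size [110.6  91.1] ang 10.8
in_tool_floor 0.95 px 243 202 xy [0.6105 0.3082] size [113.7  91.7] ang 11.2
in_can_floor 0.71 px 319 189 xy [0.5003 0.2881] size [110.6  89.9] ang 10.6
in_post_floor 0.55 px 308 125 xy [0.5177 0.1982] size [109.8  90.3] ang 10.6
in_box_floor [(array([0.628, 0.22 , 0.01 ]), 0.62)]
in_tool_floor [(array([0.606, 0.302, 0.01 ]), 0.57)]
in_can_floor [(array([0.5  , 0.287, 0.009]), 0.8), (array([0.626, 0.218, 0.012]), 0.64)]
in_post_floor [(array([0.516, 0.197, 0.008]), 0.72)]
5.7417
```

Run:
```python
import cv2
cv2.imwrite("pics/wA2.png",cv2.resize(cv2.imread("pics/wA.png")[30:330,90:490],None,fx=2,fy=2,interpolation=2))
cv2.imwrite("pics/wT2.png",cv2.resize(cv2.imread("pics/wT.png")[70:270,140:400],None,fx=3,fy=3,interpolation=2))
```

```text
(no output)
```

View pics/wA2.png

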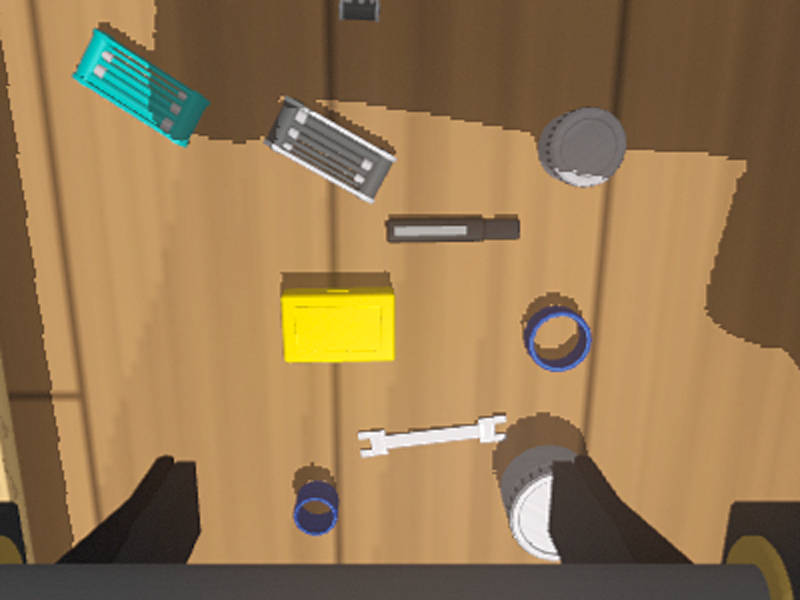

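View pics/wT2.png

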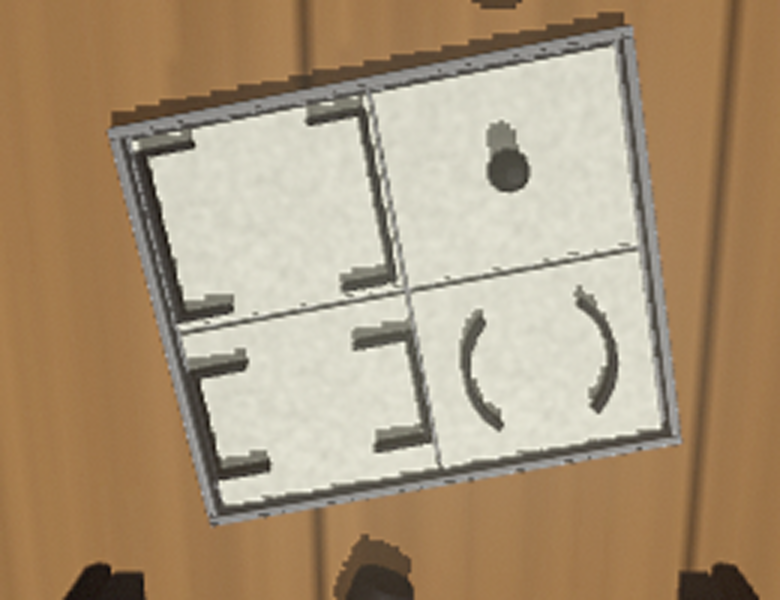

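Wrist crop: the grey tool at crop (331,150) measures 81x35 mm, so it is the one; turquoise is at (140,87), and the smaller grey one is at the top edge (360,8). In the tray crop, the box pocket is top left, the post top right, the tool pocket bottom left and the well bottom right. The tray is turned by 10.8°. Next I move the patch box.

```bash
cat >> h.py <<'E'
A=10.8; c0=np.array([.5638,.2543]); ux=np.array([np.cos(np.radians(A)),np.sin(np.radians(A))]); uy=np.array([-ux[1],ux[0]])
G={k:c0+sx*.0557*ux+sy*.0457*uy for k,sx,sy in(("box",1,-1),("tool",1,1),("can",-1,1),("post",-1,-1))}
W=.087
def pick(xy,yaw,width,z,force,clear=.026):
    o=[180,0,yaw]; x,y=xy
    env.gripper_to(min(1,(width+clear)/W))
    env.goto([x,y,.15],o)
    env.move_straight([x,y,.06],rate=.15)
    hit=env.move_straight([x,y,z],rate=.08,force_limit=10)
    zt=env.read_state()["position"][2]
    env.gripper_to(0,grasp_force=force)
    s=env.read_state(); print("hit",hit,"z",round(zt,4),"width mm",round(s["opening"]*87,1),"F",round(s["finger_force"],1))
    env.move_straight([x,y,.15],rate=.15)
    print("held width",round(env.read_state()["opening"]*87,1))
    return zt
def place(xy,yaw,zt,width,clear=.022):
    x,y=xy; o=[180,0,yaw]
    env.goto([x,y,.15],o); env.move_straight([x,y,zt+.018],rate=.12)
    hit=env.move_straight([x,y,zt+.0065],rate=.025,force_limit=4)
    s=env.read_state(); print("touch",hit,"z rel",round(s["position"][2]-zt,4),"opening",round(s["opening"]*87,1))
    env.gripper_to(min(1,(width+clear)/W)); env.dwell(.2)
    env.move_straight([x,y,.15],rate=.15); print("t",env.read_state()["clock"])
E
python3 - <<'E'
from h import *
print({k:np.round(v,4) for k,v in G.items()})
print(env.inverse_kinematics([.605,-.201,.15],[180,0,0]),env.inverse_kinematics([.627,.22,.15],[180,0,A]))
zt=pick([.605,-.201],0.3,.05,.004,20)
place(G["box"],A,zt,.05)
E
```

```text
{'box': array([0.6271, 0.2198]), 'tool': array([0.61  , 0.3096]), 'can': array([0.5005, 0.2888]), 'post': array([0.5176, 0.199 ])}
[-3.86150268e+00  2.64222819e+01 -3.44101586e+00  2.54444375e-14
 -6.01367022e+01  9.38615027e+01] [ 3.32502753e+01  2.88906852e+01  7.81526157e-01  2.54444375e-14
 -6.18908409e+01  6.75497247e+01]
hit False z 0.0043 width mm 49.8 F 20.0
held width 50.2
touch True z rel 0.0078 opening 49.6
t 16.775
```

Run:
```python
from h import *
zt=pick([.6089,-.3193],-29.5,.034,.003,25)
place(G["tool"],A,zt,.034,.02)
zt=pick([.4463,-.3218],A,.048,.012,25)
place(G["can"],A,zt,.048,.02)
```

```text
hit False z 0.0032 width mm 33.6 F 25.0
held width 33.8
touch True z rel 0.0079 opening 33.8
t 28.4833
hit False z 0.0123 width mm 47.4 F 25.0
held width 47.6
touch True z rel 0.0078 opening 47.6
t 40.3083
```

Run:
```python
from h import *
env.goto([.5176,.23,.30],[180,0,A])
p=env.grab_frame("wrist"); print(p["position"]); show(p,"post",[("in_post_floor",.008)])
env.goto([.626,-.0575,.20],[180,0,A])
p=env.grab_frame("wrist"); print(p["position"]); show(p,"sp",[("spacer_c",.03)])
a,b=cv2.imread("pics/post.png"),cv2.imread("pics/sp.png")
cv2.imwrite("pics/both.png",cv2.resize(np.hstack([a,b]),(800,300)))
print(env.read_state()["clock"])
```

```text
[0.59916257 0.24628619 0.46164517]
in_post_floor 0.94 px 300 174 xy [0.5169 0.1992] size [108.8  89.3] ang 10.7
[ 0.70784696 -0.03988022  0.36335505]
42.425
```

View pics/both.png

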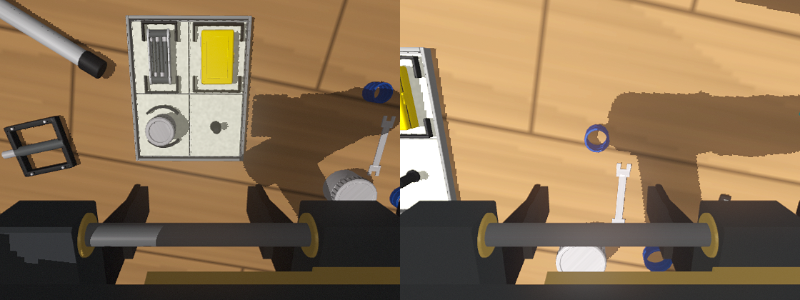

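The box, multi-tool and canister sit in their pockets (left half), and the post centre is confirmed to within 1 mm. The spacers are at right half (597,138); the network missed them, so I'll use the colour of the ring's top.

Run:
```python
from h import *
p=env.grab_frame("wrist"); im=p["image"].astype(int)
m=((im[...,0]>im[...,2]+25)&(im[...,0]>60)).astype(np.uint8); m[270:]=0
c=max(cv2.findContours(m,0,2)[0],key=cv2.contourArea); k=np.zeros_like(m); cv2.drawContours(k,[c],-1,1,-1)
ct,s,a=rect(p,k,.03); q=ray(p,c[:,0],.03)[:,:2]
# the side of the stack shows toward the camera: use the far edge
cam=np.array(p["position"][:2]); d=cam-ct; d/=np.linalg.norm(d); n=np.array([-d[1],d[0]])
far=(q@d).min()+.017; xy=d*far+n*((q@n).min()+(q@n).max())/2
print("ctr",ct,np.array(s),"xy",xy,"lateral width",np.ptp(q@n))
if np.linalg.norm(xy-[.626,-.0575])<.008:
    zt=pick(xy,A,.034,.004,12)
    x,y=.5172,.1991; env.goto([x,y,.15],[180,0,A])
    p=env.grab_frame("side"); cv2.imwrite("pics/hold.png",cv2.resize(p["image"][180:360,180:380],None,fx=3,fy=3,interpolation=2))
    print(zt)
```

```text
ctr [ 0.62729724 -0.05364846] [35.90032196 31.3478775 ] xy [ 0.62630591 -0.05391882] lateral width 0.03133079365414043
hit False z 0.0043 width mm 30.8 F 12.0
held width 31.0
0.004301807465662673
```

View pics/hold.png

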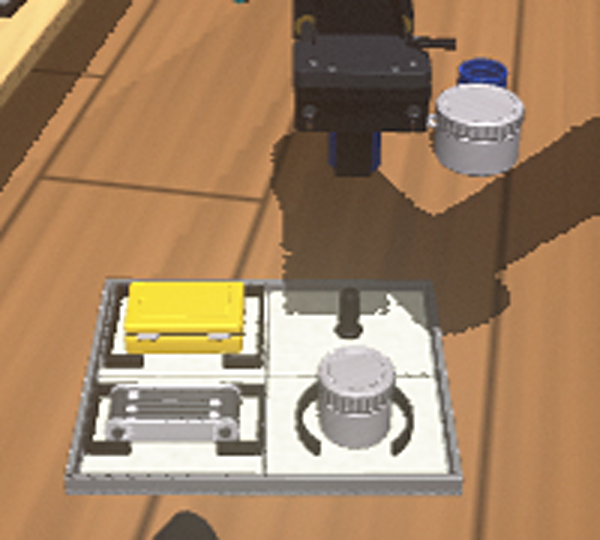

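The held stack is upright and centred between the fingers, at crop (355,155). I lower it slowly over the post.

Run:
```python
from h import *
zt=.0043; x,y=.5172,.1991
env.move_straight([x,y,.06],rate=.12)
h=env.move_straight([x,y,zt+.0065],rate=.03,force_limit=3)
s=env.read_state(); print(h,round(s["position"][2]-zt,4),s["force"],s["opening"]*87)
if s["position"][2]-zt<.0095:
    env.gripper_to(.056/W); env.dwell(.2); env.move_straight([x,y,.2],rate=.15)
    env.goto([.5,-.05,.36],[180,0,-90])
    p=env.grab_frame("side"); cv2.imwrite("pics/end.png",cv2.resize(p["image"][180:360,180:380],None,fx=3,fy=3,interpolation=2))
    for n in("spacer_c","can_c","patch_box_c","multitool_c","wide_can_c","wide_spacer_c"): print(n,[(np.round(d["xyz"],3),round(d["score"],2)) for d in env.search_frame(p,n)[:2]])
print(env.read_state()["clock"])
```

```text
True 0.0078 [0.23722469 0.68066431 4.94650905] 30.791046411616477
spacer_c [(array([0.512, 0.215, 0.03 ]), 0.71), (array([0.526, 0.203, 0.005]), 0.6)]
can_c [(array([0.498, 0.3  , 0.049]), 0.58)]
patch_box_c [(array([0.627, 0.231, 0.038]), 0.91), (array([0.5  , 0.304, 0.007]), 0.42)]
multitool_c [(array([0.612, 0.316, 0.021]), 0.96), (array([ 0.728, -0.351,  0.016]), 0.58)]
wide_can_c [(array([ 0.44 , -0.039,  0.043]), 0.94)]
wide_spacer_c []
54.025
```

View pics/end.png

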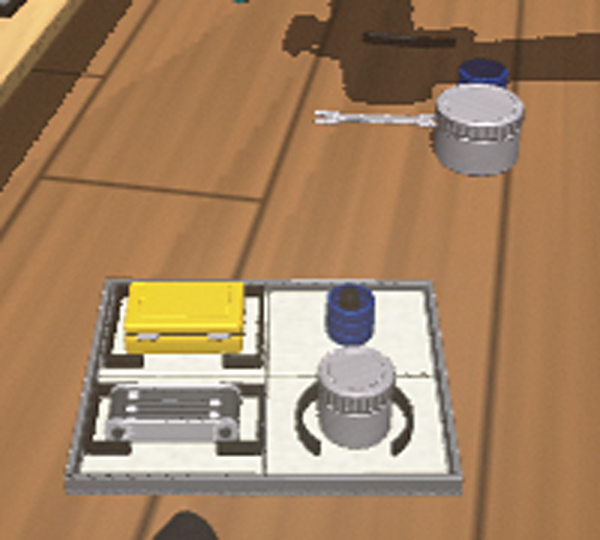

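All four pieces are seated: the spacers are down over the post at (350,313). The wide canister (479,128) and the wide spacers (484,72) have not moved. Handing in.

```bash
python3 -c "
from workcell import env
print(env.close_job())"
```

```text
the job is handed in; nothing more can be done
None
```

The kit is packed: patch box, multi-tool, canister and narrow spacers each sat flat in their own inserts in the last picture, the look-alikes were not touched, and I handed the job in at about 54 s on the robot's clock (the judging gave no result back).

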